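# Raise the lane barrier and pass the housing through

## Task

On the dismantling bench a grey metal housing waits in a short transfer lane behind a red-and-white counterweighted barrier. Push the barrier arm up past its balance point so that it falls back and stays raised by itself, then push the housing along the lane, under the raised barrier, until it rests against the yellow end stop. Only push: do not lift the housing off the lane, leave the jar, discs, screwdriver, pliers and drill around it where they are, and finish clear of everything.

Things in the scene. Friction and masses are not known exactly. Their poses are not given: they have to be found in the camera images.
- station: Fixed transfer lane on a grey base plate (x -85 to 140, y -250 to 300 mm, 10 mm thick). Origin: underside, on the lane's centre line below the barrier bar; z up. Lane along the station's y: open end at -y, yellow end stop at +y. Lane floor z = 10 mm; guide strips 8 mm wide, tops z = 30, inner faces x = -62 and 62 mm. The bar crosses along x at y = 0, hinge on the far (+x) side. Yaw within 0.2 rad.
- end_stop (a point): Centre of the rubber face of the yellow end stop, station frame x = 0, y = 200, z = 40 mm. The stop is 140 mm wide along x, 12 mm thick, its top 60 mm above the bench. With the housing against it the housing's centre is at station y = 140 mm.
- rest_post (a point): Top of the grey post on which the lowered bar rests, station frame x = -77, y = 0, z = 95 mm; the post is 12 mm (x) by 30 mm (y) and stands just outside the near guide strip.
- barrier (a joint): Barrier angle (rad): 0 = down, bar level on its rest post; grows as the free near end goes up and over to the far side; 1.92 = fully raised, leaning back on its stop. Balance at about 0.9: below it the bar falls back, beyond it it falls on to 1.92 by itself (damped, a second or so) and stays. About 0.9 kg with counterweight; 1 to 3 N at the lip push it up slowly.
- barrier_hinge (a point): Hinge axis (along station y), station frame x = 95, y = 0, z = 105 mm, between blue cheek plates (y to +-37, top z = 118 mm). Lowered bar: 24 mm wide, 20 thick, runs 185 mm to station -x; red skirt below it to z = 71 mm stops the housing. Dark counterweight, 48 mm across, 45 mm beyond and 60 above the hinge. Raised, the bar leans away and is over 75 mm from the lane's centre line.
- barrier_lip (a point): Middle of the yellow lift lip, a plate 42 x 90 (y) x 6 mm on the bar's free end, flared 45 degrees: with the bar down it slopes up and towards the robot. Then at station x = -102.5, z = 113 mm; lower inner edge x = -88, z = 98; upper outer edge x = -117, z = 128. Underside free, also from both sides: push up and away from the robot there, along the arc about the hinge. Turns with the bar.
- housing: Grey open-topped metal housing, 112 (x) x 120 (y) x 75 mm high, walls 4 mm, about 0.5 kg (0.35 to 0.7). Origin: centre of its underside; its axes are parallel to the station's. Starts in the lane on the -y side of the barrier, centre 115 to 160 mm from the bar; slides on the lane floor between the guides with about 6 mm play on each side. Against the end stop its centre is at station y = +140 mm.
- screw_jar: Clear jar with blue cap, diameter 50, height 60 mm, loose on the station's base plate behind the end stop (station y about 255 mm), beside the discs on either side; leave alone. Origin: centre of its underside.
- discs: Stack of abrasive discs, diameter 60, with a spindle, 40 mm high in all, loose on the base plate behind the end stop (station y about 255 mm), beside the jar on either side; leave alone. Origin: centre of its underside.
- screwdriver: Loose screwdriver with green handle lying on the bench to the near left, about 200 mm long and 30 mm high; leave alone. Origin: underside, near its middle.
- pliers: Loose pliers with blue handles, 160 mm long, 15 mm high, lying on the bench to the near right; leave alone. Origin: underside at the pivot.
- drill: Cordless drill lying on its side at the right, about 240 x 200 x 60 mm; leave alone. Origin: underside below its motor body.
Things that resemble listed ones, but are neither listed nor needed, are in the scene too. What is meant by the housing is not orange, and is the smaller of those in its own colour.

How it is judged (in metres and radians):
On the way, in this order (a step that is already met when the one before it is completed fails the run):
1. the barrier has gone past its balance point and rests fully raised (value of joint barrier above 1.8 rad), for 0.2 s.
2. the housing has been pushed through to the end stop (y of housing in the frame of station above 0.134 m), for 0.2 s.
At the end, for the whole second after the job is handed in: The barrier rests raised by itself (angle above 1.8 rad), and the housing stands at rest, flat on the lane floor between the guides, within 6 mm of the end stop (value of joint barrier above 1.8 rad and y of housing in the frame of station between 0.134 and 0.146 m and x of housing in the frame of station between -0.012 and 0.012 m and height (world z) of housing below 0.014 m and angle between housing's own z axis and vertical below 0.05 rad and linear speed of housing below 0.01 m/s); the robot touches nothing.
It fails at once if the housing is lifted more than 12 mm off the lane or tipped by more than 0.2 rad (height (world z) of housing above 0.022 m or angle between housing's own z axis and vertical above 0.2 rad).
It fails at once if the jar, the discs, the screwdriver, the pliers or the drill is moved by more than 20 mm (distance of any of screw_jar, discs, screwdriver, pliers, drill from where it was at the start of the episode above 0.02 m).
It also fails if it takes over 59 s, if anything falls off the work surface, if the arm or the gripper's body presses on something with over 40 N, if the wrist force passes 120 N, or if a joint passes its speed limit or range.

## Robot

A 6-joint arm with a two-finger parallel gripper is mounted at the origin on the work surface. World frame = base frame: x ahead of the robot, y to its left, z up, the work surface at z = 0. Lengths are in mm, angles in rad, forces in N, time in s.
With the tool pointing down it reaches from about 275 to 725 mm from the base axis. Payload 5.6 kg.
Tool frame: the origin (TCP) lies between the finger pads; the fingertips stand 11 mm ahead of it and the grasp point (between the pads) lies 8 mm behind it (r.tip_reach is the z of the fingertips in the tool frame, in mm); z points along the fingers, y is the line along which they close (so a half turn about z gives the same grasp; the last joint's range is limited). The gripper opens to 85 mm and grips with 20 to 120 N. Pads are 22 mm wide; open, the fingers measure 114 mm over their backs; the gripper's body (76 mm by 85 mm) begins 54 mm behind the grasp point. The pads swing forward as they close: fully open they stand 13 mm farther back than shut.
Start: joints at [-0.854, 0.255, 0.108, 0, -1.424, -0.285], TCP at [230.196, -499.502, 242.283] pointing down, gripper open.
Joint ranges: [-2.95, 2.95], [-1.21, 1.97], [-1.09, 1.5], [-2.87, 1.71], [-2.94, -0.07], [-3.05, 3.05]. Speed limits (rad/s): [2.57, 2.57, 3.14, 3.14, 3.14, 3.14].

## Interface

Orientations are given as a 3x3 rotation matrix whose columns are the frame's x, y, z axes.
In Python, from workcell import r, viewer gives the robot as it stands.
- The arm moves only by the tool step_arm, never from a script. Its argument "increments" is a list of rows, each a list of 3 entries, a list of its own where there are three numbers: the turn, a rotation vector about the tool's x, y, z in units of 6 degrees (1.0 is 6 degrees), then the shift along the tool's x, y, z in units of 25 mm (1.0 is 25 mm), then the closure in counts, from 0 (fully open) to 255 (shut). A call has 1 to 10 rows; each row shifts and turns the commanded pose from where the row before left it, along the tool's axes as they then stand; what a row does not reach is not made up. A row lasts 1/12 s, in which the tool goes at most 41.7 mm and 7.16 degrees, less where a joint would pass 70% of its speed; a pose out of reach is approached as far as the arm can. A call is refused whole if a number of a shift passes 1 or a number of a turn 1, either way. A call with a gripper value outside its range is refused whole. The fingers move at their own pace and stop on an object; "squeeze" is the grip in N (left out, the last holds). Time passes only in rows, so rows that do not move let the fingers close. It gives the time, the measured TCP pose, the force, the opening and the grip force at its end, in the units of the state.
- r.observe(): the state, without advancing time (a new reading comes with each control period).
- viewer.camera(name): name is "scene" or "top"; returns (picture, depth): 420x560x3 uint8, red, green, blue; 420x560 float32, mm along the optical axis (not along the pixel's ray), 0 where there is no reading.
- viewer.camera_info(name): a dict with "K" (3x3 intrinsics, pixels), "camera_from_world" (4x4, takes a point from world to camera coordinates). Camera axes: x right, y up, looking along -z (the intrinsics and any distortion apply to the point x, -y, -z); pixel columns grow to the right and rows downward; lengths in mm; the calibration is good to about 2 mm. A picture is of the moment at which its call begins. camera_info takes no time and is no camera call.
- r.finish_job(): hands the job in; it is judged then, once.
The state is a dict: "time": time; "joint_positions": joint angles; "dq": joint speeds; "effort": joint torques, N m; "tool_pos": TCP position; "tool_rot": TCP orientation; "contact_force": force on the tool from outside, world axes, zero at the start; "wrist_torque": the same for the moment, N m; "opening": finger opening in mm; "grasp_force": force on a finger pad.
Only numpy, scipy, OpenCV 4.12 (cv2) and the standard library are available. Lean on these libraries where they do the work, as an engineer would, in place of code of your own. Each camera call takes 0.05 s, during which the arm holds its last target. There are 200 camera calls.

## Working session

There is one attempt and no reset: what is moved stays moved. The work goes in short steps, Python scripts to look and compute and a tool call to move; the robot and the scene stay as the last step left them, time stands still between calls to the robot, and variables do not carry over. Pictures are saved under pics/ and viewed, at most 10 in all, crops included, and the job is handed in when it is done.

Besides the shell and the picture viewer there is one more tool, called after "Emit:" by a JSON object that holds its "op" and its "data". step_arm: Moves the arm, as the interface text tells. Its arguments: {"type":"object","properties":{"increments":{"type":"array","items":{"type":"array"}},"squeeze":{"type":"number"}},"required":["increments"]}

```bash
mkdir -p pics; ls; cat > h.py <<'E'
import numpy as np, cv2
from workcell import r, viewer
def cam(n):
    p,d=viewer.camera(n); i=viewer.camera_info(n); np.savez(f'{n}.npz',p=p,d=d,K=i['K'],T=i['camera_from_world']); return p,d
def pt(n,u,v,z=None):
    f=np.load(n+'.npz'); K=f['K'];T=f['T'];d=f['d']
    ray=np.linalg.inv(K)@[u,v,1]; ray=ray*[1,-1,-1]
    Ti=np.linalg.inv(T); o=Ti[:3,3]; w=Ti[:3,:3]@ray
    if z is None: s=np.median(d[int(v)-1:int(v)+2,int(u)-1:int(u)+2])
    else: s=(z-o[2])/w[2]
    return (o+s*w).round(1)
def cloud(n):
    f=np.load(n+'.npz'); K=f['K'];Ti=np.linalg.inv(f['T']);d=f['d']
    v,u=np.mgrid[:420,:560]; ray=np.stack([u,v,1+0*u],-1)@np.linalg.inv(K).T*[1,-1,-1]
    return (ray*d[...,None])@Ti[:3,:3].T+Ti[:3,3]
E
python3 - <<'E'
from h import *
for n in('scene','top'):
    p,d=cam(n); cv2.imwrite(f'pics/{n}0.png',cv2.resize(p[...,::-1],(800,600),interpolation=cv2.INTER_CUBIC))
    i=viewer.camera_info(n);print(i)
print(r.observe())
E
```

```text
pics
{'K': array([[400.4022226 ,   0.        , 274.34374417],
       [  0.        , 400.4022226 , 210.4706153 ],
       [  0.        ,   0.        ,   1.        ]]), 'camera_from_world': array([[-2.75001327e-01,  9.61430464e-01,  5.07272002e-03,
         2.56133997e+02],
       [-7.86686876e-01, -2.28045716e-01,  5.73688863e-01,
         3.19601122e+02],
       [ 5.52718762e-01,  1.53774557e-01,  8.19057603e-01,
        -1.37568394e+03],
       [ 0.00000000e+00,  0.00000000e+00,  0.00000000e+00,
         1.00000000e+00]])}
{'K': array([[480.55739111,   0.        , 285.93752851],
       [  0.        , 480.55739111, 203.52382781],
       [  0.        ,   0.        ,   1.        ]]), 'camera_from_world': array([[ 2.99396375e-02, -9.99414393e-01,  1.65677413e-02,
        -1.41772865e+02],
       [ 9.95274684e-01,  3.13391408e-02,  9.19029989e-02,
        -5.51610386e+02],
       [-9.23683986e-02,  1.37379111e-02,  9.95630126e-01,
        -1.51849990e+03],
       [ 0.00000000e+00,  0.00000000e+00,  0.00000000e+00,
         1.00000000e+00]])}
{'time': 0.1, 'joint_positions': array([-8.54370515e-01,  2.55700422e-01,  1.07127060e-01, -3.83072623e-04,
       -1.42388393e+00, -2.84592972e-01]), 'dq': array([-0.00027981, -0.0022101 ,  0.00121267, -0.00083078, -0.00088319,
       -0.00083111]), 'effort': array([-3.91828173e-03, -3.87605667e+01,  2.38472164e+01,  5.37809819e+00,
       -3.86651256e-03,  4.02792892e-06]), 'tool_pos': array([ 230.0573537 , -499.11644806,  241.48280624]), 'tool_rot': array([[-9.08223725e-01, -4.18484190e-01, -8.04951789e-04],
       [-4.18484952e-01,  9.08222490e-01,  1.50147191e-03],
       [ 1.02733063e-04,  1.70053262e-03, -9.99998549e-01]]), 'contact_force': array([-0.28553922,  0.64439967, -0.29975369]), 'wrist_torque': array([ 0.0107648 , -0.00661177,  0.01040051]), 'grasp_force': 0.0, 'opening': 85.56278916316195}
```

View pics/scene0.png

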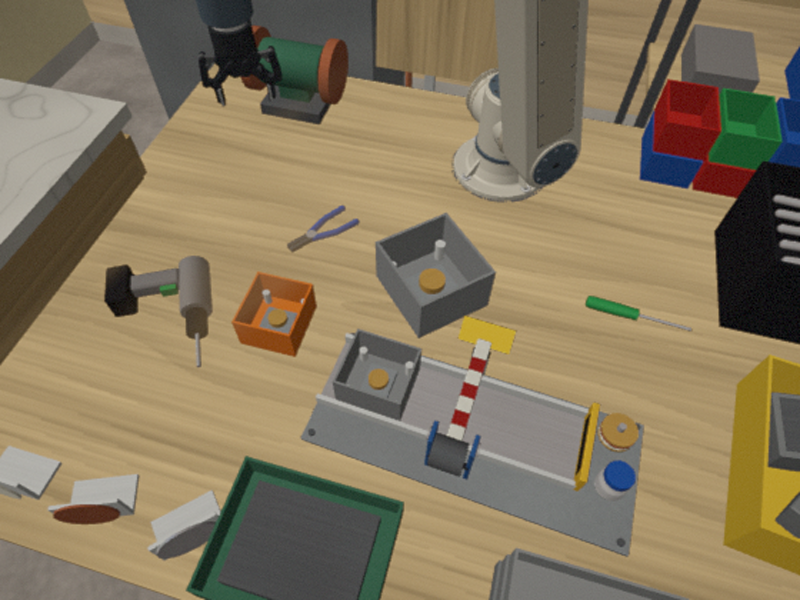

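View pics/top0.png

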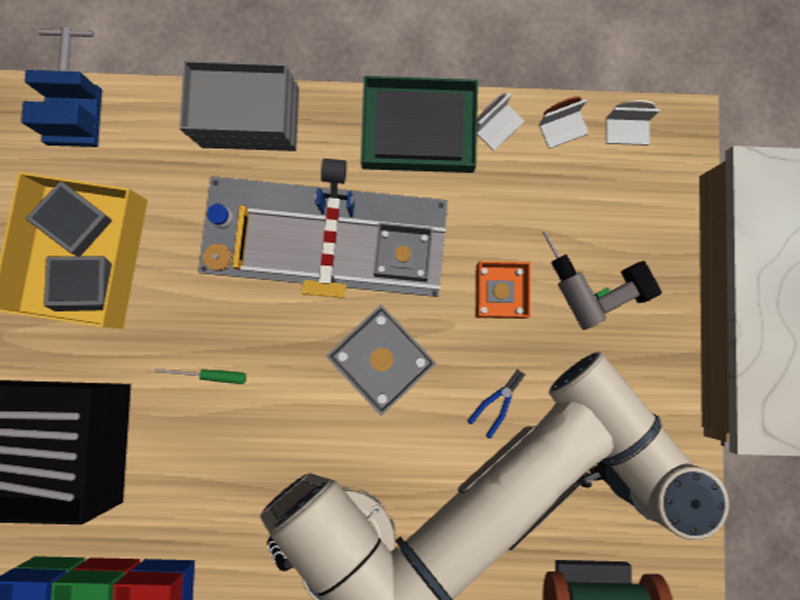

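The top view shows the plate corners at (208,178), (447,200), (439,297) and (199,272). The housing is at (403,253), the lip at (323,289) and the hinge at (335,200). The larger grey decoy is at (381,360), nearer the robot. I'll fit the station pose from both views.

```bash
cat > fit.py <<'E'
from h import *
from scipy.optimize import least_squares
S=560/800
obs={'top':[((140,300,10),(208,178)),((140,-250,10),(447,200)),((-85,-250,10),(439,297)),((-85,300,10),(199,272))],
'scene':[((140,-250,10),(302,438)),((140,300,10),(630,552)),((-85,300,10),(643,425))]}
def proj(n,P):
    f=np.load(n+'.npz'); c=f['T'][:3,:3]@P+f['T'][:3,3]; q=f['K']@(c*[1,-1,-1]); return q[:2]/q[2]
def s2w(q,P): c,s=np.cos(q[2]),np.sin(q[2]); return np.array([q[0]+c*P[0]-s*P[1],q[1]+s*P[0]+c*P[1],P[2]])
def res(q): return np.concatenate([proj(n,s2w(q,P))-np.array(u)*S for n in obs for P,u in obs[n]])
q=least_squares(res,[650,100,0]).x
if __name__=='__main__':
    print(q,res(q).round(1))
    for n in('top','scene'):
        C=cloud(n); c,s=np.cos(q[2]),np.sin(q[2]); L=(C-[q[0],q[1],0])@np.array([[c,-s,0],[s,c,0],[0,0,1]])
        im=np.load(n+'.npz')['p'].astype(int)
        m=(abs(L[...,0])<70)&(L[...,1]<-40)&(L[...,1]>-245)&(L[...,2]>78)&(L[...,2]<92); X=L[m]; print(n,'rim',len(X),np.percentile(X,[1,50,99],axis=0).round(1).tolist())
        ye=(im[...,0]>150)&(im[...,1]>120)&(im[...,2]<90)
        for nm,m in(('lip',ye&(abs(L[...,1])<60)&(L[...,0]<-70)&(L[...,0]>-140)&(L[...,2]>60)),('stop',ye&(L[...,1]>180)&(L[...,1]<225)&(L[...,2]>50))):
            X=L[m]; print(nm,len(X),np.percentile(X,[2,50,98],axis=0).round(1).tolist() if len(X) else '')
        # decoy
        m=(C[...,2]>60)&(L[...,0]<-130)&(L[...,0]>-420)&(abs(L[...,1]+80)<150);X=C[m]; print('decoy',len(X),X.min(0).round(),X.max(0).round())
        m=(L[...,2]>15)&(abs(L[...,1]-262)<36)&(abs(L[...,0])<120);print('jar/discs maxz',L[m][:,2].max() if m.any() else 0)
E
python3 fit.py
```

```text
[ 6.46275142e+02  4.99996359e+01 -6.25066064e-02] [ 0.9 -0.5  0.2 -0.1 -0.2 -0.2 -1.1  1.4 -1.2 -0.2  0.1  1.4  0.9 -1.5]
top rim 205 [[-53.2, -216.9, 78.4], [0.4, -154.2, 83.9], [59.2, -97.2, 90.8]]
lip 282 [[-115.4, -41.1, 99.8], [-100.2, 1.8, 117.3], [-84.0, 44.8, 132.2]]
stop 157 [[-60.5, 200.7, 52.5], [3.8, 206.5, 59.8], [70.6, 212.4, 66.5]]
decoy 1991 [ 219. -164.   60.] [ 509.   50. 1565.]
jar/discs maxz 79.70583137654444
scene rim 444 [[-54.8, -219.9, 78.2], [7.7, -160.0, 84.5], [58.2, -99.9, 88.4]]
lip 591 [[-114.7, -43.7, 101.6], [-100.3, 0.8, 117.4], [-85.1, 42.7, 130.5]]
stop 295 [[-63.2, 198.8, 54.6], [8.2, 204.1, 60.6], [70.6, 209.7, 64.2]]
decoy 1934 [ 222. -166.   60.] [509.  48. 513.]
jar/discs maxz 75.06099590908752
```

```bash
cat > plan.py <<'E'
from fit import *
from scipy.spatial.transform import Rotation as Ro
q=np.array([647.,50.5,-0.0625])
def go(st,tilt=0,yaw=0):
    """TCP target in station mm, tilt (deg) of tool forward; yaw extra turn about vertical"""
    o=r.observe(); R0=np.array(o['tool_rot'])
    base=np.array([[-1,0,0],[0,1,0],[0,0,-1.]])
    Rt=Ro.from_euler('z',q[2]+np.radians(yaw)).as_matrix()@base@Ro.from_euler('y',-tilt,degrees=True).as_matrix()
    d=s2w(q,st)-o['tool_pos']
    print('t',o['time'],'rot units',(np.degrees(Ro.from_matrix(R0.T@Rt).as_rotvec())/6).round(2),'shift now-axes',(R0.T@d/25).round(2),'target-axes',(Rt.T@d/25).round(2),'F',o['contact_force'].round(1),'world d',d.round(),'q',o['joint_positions'].round(2))
    c,s=np.cos(q[2]),np.sin(q[2]);e=o['tool_pos']-[q[0],q[1],0];print('TCP station',(c*e[0]+s*e[1]).round(1),(-s*e[0]+c*e[1]).round(1),e[2].round(1))
E
python3 - <<'E'
from plan import *
C=cloud('top'); m=(C[...,0]>330)&(C[...,0]<515)&(abs(C[...,1]+55)<115)&(C[...,2]<200)&(C[...,2]>40)
print(np.percentile(C[m][:,2],[50,90,99]))
X=C[m]; print(X[X[:,1].argmax()])
E
```

```text
[ 96.14332208 109.56166748 113.24785623]
[405.02006506  50.13558857 104.09174053]
```

Emit:
{"op": "step_arm", "data": {"increments": [[[0, 0, 0], [-0.86, 0.86, 0], 255], [[0, 0, 0], [-0.86, 0.86, 0], 255], [[0, 0, 0], [-0.86, 0.86, 0], 255], [[0, 0, 0], [-0.86, 0.86, 0], 255], [[0, 0, 0], [-0.86, 0.86, 0], 255], [[0, 0, 0], [-0.86, 0.86, 0], 255], [[0, 0, 0], [-0.86, 0.86, 0], 255], [[0, 0, 0], [-0.86, 0.86, 0], 255], [[0, 0, 0], [-0.86, 0.86, 0], 255], [[0, 0, 0], [-0.86, 0.86, 0], 255]]}}

```text
time: 0.93
tool_pos: [335.4, -212.7, 242.0]
tool_rot: [[-0.908, -0.418, -0.0], [-0.418, 0.908, 0.0], [0.0, 0.0, -1.0]]
contact_force: [1.0, -1.4, -0.1]
opening: 0.0
grasp_force: 0.0
```

Emit:
{"op": "step_arm", "data": {"increments": [[[0, 0, 0], [-0.86, 0.86, 0], 255], [[0, 0, 0], [-0.86, 0.86, 0], 255], [[0, 0, 0], [-0.86, 0.86, 0], 255], [[0, 0, 0], [-0.86, 0.86, 0], 255], [[0, 0, 0], [-0.86, 0.86, 0], 255], [[0, 0, 0], [-0.86, 0.86, 0], 255], [[0, 0, 0], [-0.86, 0.86, 0], 255], [[0, 0, 0], [-0.86, 0.86, 0], 255], [[0, 0, 0], [-0.86, 0.86, 0], 255], [[0, 0, 0], [-0.86, 0.86, 0], 255]]}}

```text
time: 1.77
tool_pos: [440.7, 72.5, 242.0]
tool_rot: [[-0.908, -0.419, -0.001], [-0.419, 0.908, -0.0], [0.001, 0.0, -1.0]]
contact_force: [0.7, -0.2, -0.0]
opening: -0.2
grasp_force: 0.0
```

Emit:
{"op": "step_arm", "data": {"increments": [[[0, 0, 0.94], [0, 0, 0], 255], [[0, 0, 0.94], [0, 0, 0], 255], [[0, 0, 0.94], [0, 0, 0], 255], [[0, 0, 0.94], [0, 0, 0], 255], [[0, 0, 0.94], [0, 0, 0], 255]]}}

```text
time: 2.18
tool_pos: [440.5, 71.1, 241.8]
tool_rot: [[-0.998, 0.065, -0.001], [0.065, 0.998, -0.0], [0.001, -0.0, -1.0]]
contact_force: [0.7, -0.6, -0.2]
opening: 0.1
grasp_force: 0.0
```

Emit:
{"op": "step_arm", "data": {"increments": [[[0, -0.75, 0], [0, 0, 0], 255], [[0, -0.75, 0], [0, 0, 0], 255], [[0, -0.75, 0], [0, 0, 0], 255], [[0, -0.75, 0], [0, 0, 0], 255], [[0, -0.75, 0], [0, 0, 0], 255], [[0, -0.75, 0], [0, 0, 0], 255], [[0, -0.75, 0], [0, 0, 0], 255], [[0, -0.75, 0], [0, 0, 0], 255], [[0, -0.75, 0], [0, 0, 0], 255], [[0, -0.75, 0], [0, 0, 0], 255]]}}

```text
time: 3.02
tool_pos: [444.2, 57.2, 252.6]
tool_rot: [[-0.725, 0.028, 0.688], [0.014, 1.0, -0.025], [-0.689, -0.008, -0.725]]
contact_force: [0.7, -1.6, 0.6]
opening: -0.4
grasp_force: 0.0
```

```bash
python3 -c "
from plan import *
go((-182,10,169),45)"
```

```text
t 3.0167 rot units [ 0.18 -0.24  0.29] shift now-axes [1.68 0.64 3.01] target-axes [1.78 0.64 2.95] F [ 0.7 -1.6  0.6] world d [ 22.  15. -84.] q [ 0.73 -0.41 -1.01  0.98 -0.62 -3.05]
TCP station -202.8 -6.0 252.6
```

Emit:
{"op": "step_arm", "data": {"increments": [[[0, 0, -1], [0, 0, 0], 255], [[0, 0, -1], [0, 0, 0], 255], [[0, 0, -1], [0, 0, 0], 255], [[0, 0, -1], [0, 0, 0], 255], [[0, 0, -1], [0, 0, 0], 255], [[0, 0, -1], [0, 0, 0], 255], [[0, 0, -1], [0, 0, 0], 255], [[0, 0, -1], [0, 0, 0], 255], [[0, 0, -1], [0, 0, 0], 255], [[0, 0, -1], [0, 0, 0], 255]]}}

```text
time: 3.85
tool_pos: [446.1, 55.8, 255.4]
tool_rot: [[-0.395, -0.608, 0.689], [-0.852, 0.522, -0.027], [-0.343, -0.598, -0.725]]
contact_force: [-0.4, 0.4, -0.2]
opening: -0.0
grasp_force: 0.0
```

Emit:
{"op": "step_arm", "data": {"increments": [[[0, 0, -1], [0, 0, 0], 255], [[0, 0, -1], [0, 0, 0], 255], [[0, 0, -1], [0, 0, 0], 255], [[0, 0, -1], [0, 0, 0], 255], [[0, 0, -1], [0, 0, 0], 255]]}}

```text
time: 4.27
tool_pos: [446.1, 55.9, 255.4]
tool_rot: [[-0.037, -0.724, 0.689], [-0.999, 0.026, -0.027], [0.001, -0.689, -0.725]]
contact_force: [0.5, 0.3, 0.4]
opening: -0.0
grasp_force: 0.0
```

```bash
sed -i 's/tilt=0,yaw=0/tilt=0,yaw=0,roll=0/; s/\(-tilt,degrees=True).as_matrix()\)/\1@Ro.from_euler("z",roll,degrees=True).as_matrix()/' plan.py; python3 -c "
from plan import *
go((-182,10,169),45,0,-90)"
```

```text
t 4.2667 rot units [0.24 0.16 0.18] shift now-axes [-0.67  1.82  3.04] target-axes [-0.69  1.91  2.98] F [0.5 0.3 0.4] world d [ 20.  16. -86.] q [ 0.73 -0.41 -1.    0.97 -0.62 -1.48]
TCP station -200.8 -7.2 255.4
```

Emit:
{"op": "step_arm", "data": {"increments": [[[0.08, 0.05, 0.06], [-0.11, 0.32, 0.5], 255], [[0.08, 0.05, 0.06], [-0.11, 0.32, 0.5], 255], [[0.08, 0.06, 0.06], [-0.11, 0.32, 0.5], 255], [[0, 0, 0], [-0.11, 0.32, 0.5], 255], [[0, 0, 0], [-0.11, 0.32, 0.5], 255], [[0, 0, 0], [-0.11, 0.32, 0.5], 255]]}}

```text
time: 4.77
tool_pos: [478.7, 78.7, 196.6]
tool_rot: [[-0.072, -0.73, 0.68], [-0.997, 0.051, -0.051], [0.003, -0.682, -0.731]]
contact_force: [0.8, -0.5, 0.4]
opening: 0.2
grasp_force: 0.0
```

```bash
python3 -c "
from plan import *
go((-114,10,95),45,0,-90)
p,d=cam('scene'); cv2.imwrite('pics/s1.png',cv2.resize(p[200:330,180:400][...,::-1],None,fx=3.5,fy=3.5))"
```

```text
t 4.7667 rot units [ 0.33 -0.08 -0.05] shift now-axes [0.27 1.14 4.5 ] target-axes [0.3  1.3  4.45] F [ 0.8 -0.5  0.4] world d [  55.  -11. -102.] q [ 0.44 -0.23 -1.09  1.47 -0.35 -1.86]
TCP station -169.8 17.6 196.6
```

View pics/s1.png

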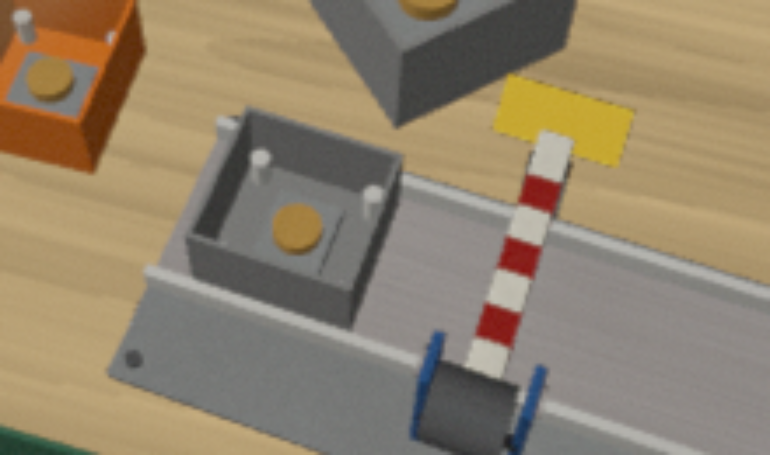

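The gripper is still above this crop. The elbow sits at its fold limit with 45° of tilt, so I'll use 30° instead, where the finger flank and tip still fit under the lip.

```bash
python3 -c "
from plan import *
go((-171,10,172),30,0,-90)"
```

```text
t 4.8167 rot units [-2.14 -0.08 -0.05] shift now-axes [0.33 0.67 0.64] target-axes [0.33 0.52 0.77] F [ 0.7  1.5 -1.3] world d [ -2.  -8. -23.] q [ 0.44 -0.23 -1.09  1.48 -0.34 -1.86]
TCP station -169.4 18.3 195.1
```

Emit:
{"op": "step_arm", "data": {"increments": [[[-0.54, 0, 0], [0, 0, 0], 255], [[-0.54, 0, 0], [0, 0, 0], 255], [[-0.53, 0, 0], [0, 0, 0], 255], [[-0.53, 0, 0], [0, 0, 0], 255], [[0, 0, 0], [0, 0, 0], 255], [[0, 0, 0], [0.16, 0.26, 0.39], 255], [[0, 0, 0], [0.16, 0.26, 0.39], 255]]}}

```text
time: 5.4
tool_pos: [482.8, 68.8, 179.1]
tool_rot: [[-0.076, -0.83, 0.553], [-0.997, 0.061, -0.044], [0.003, -0.554, -0.832]]
contact_force: [-0.9, -0.1, -0.2]
opening: 0.2
grasp_force: 0.0
```

```bash
python3 -c "
from plan import *
go((-131,10,103),30,0,-90)"
```

```text
t 5.4 rot units [-0.61 -0.09 -0.09] shift now-axes [-0.11  0.56  3.29] target-axes [-0.08  0.34  3.32] F [-0.9 -0.1 -0.2] world d [ 34.  -0. -76.] q [ 0.63 -0.17 -0.92  0.85 -0.5  -1.4 ]
TCP station -165.0 8.0 179.1
```

Emit:
{"op": "step_arm", "data": {"increments": [[[-0.3, 0, 0], [0, 0.07, 0.5], 255], [[-0.3, 0, 0], [0, 0.07, 0.5], 255], [[0, 0, 0], [0, 0.07, 0.5], 255], [[0, 0, 0], [0, 0.07, 0.5], 255], [[0, 0, 0], [0, 0, 0.5], 255], [[0, 0, 0], [0, 0, 0.4], 255], [[0, 0, 0], [0, 0, 0.4], 255]]}}

```text
time: 5.98
tool_pos: [517.2, 65.1, 102.5]
tool_rot: [[-0.076, -0.865, 0.495], [-0.997, 0.064, -0.041], [0.004, -0.497, -0.868]]
contact_force: [1.3, -0.9, 0.4]
opening: 0.4
grasp_force: 0.0
```

```bash
python3 -c "
from plan import *
go((-122,10,108),30,0,-90)
p,d=cam('scene'); cv2.imwrite('pics/s2.png',cv2.resize(p[110:330,200:420][...,::-1],None,fx=2.7,fy=2.7))"
```

```text
t 5.9833 rot units [ 0.03 -0.1  -0.09] shift now-axes [-0.15 -0.4  -0.02] target-axes [-0.14 -0.4  -0.02] F [ 1.3 -0.9  0.4] world d [9. 3. 6.] q [ 0.39  0.02 -0.98  1.19 -0.25 -1.59]
TCP station -130.4 6.5 102.5
```

View pics/s2.png

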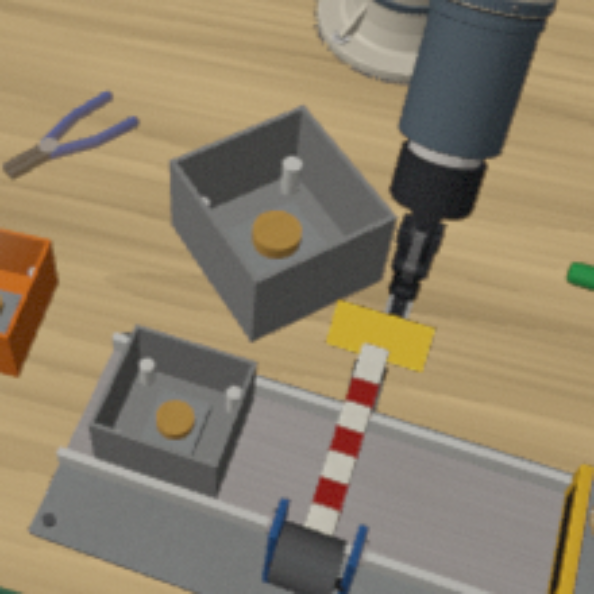

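The fingers are under the lip. Next is the first part of the lift arc.

Emit:
{"op": "step_arm", "data": {"increments": [[[0, 0, 0], [0, -0.19, -0.19], 255], [[0, 0, 0], [0, -0.19, -0.19], 255], [[0, 0, 0], [0, -0.19, -0.19], 255], [[0, 0, 0], [0, -0.19, -0.19], 255], [[0, 0, 0], [0, -0.19, -0.19], 255], [[0, 0, 0], [0, -0.19, -0.19], 255], [[0, 0, 0], [0, -0.19, -0.19], 255], [[0, 0, 0], [0, -0.19, -0.19], 255], [[0, 0, 0], [0, -0.19, -0.19], 255], [[0, 0, 0], [0, -0.19, -0.19], 255]]}}

```text
time: 6.87
tool_pos: [533.0, 61.6, 166.9]
tool_rot: [[-0.079, -0.867, 0.493], [-0.997, 0.065, -0.045], [0.007, -0.495, -0.869]]
contact_force: [-4.4, -1.8, 0.4]
opening: -0.2
grasp_force: 2.3
```

```bash
python3 -c "
from plan import *
go((-113,10,167),30,0,-90)
p,d=cam('scene'); cv2.imwrite('pics/s3.png',cv2.resize(p[110:330,200:420][...,::-1],None,fx=2.7,fy=2.7))"
```

```text
t 6.8667 rot units [ 0.06 -0.14 -0.1 ] shift now-axes [-0.24 -0.05  0.02] target-axes [-0.24 -0.05  0.02] F [-4.4 -1.8  0.4] world d [2. 6. 0.] q [ 0.55 -0.03 -0.76  0.66 -0.51 -1.16]
TCP station -114.5 4.0 166.9
```

View pics/s3.png

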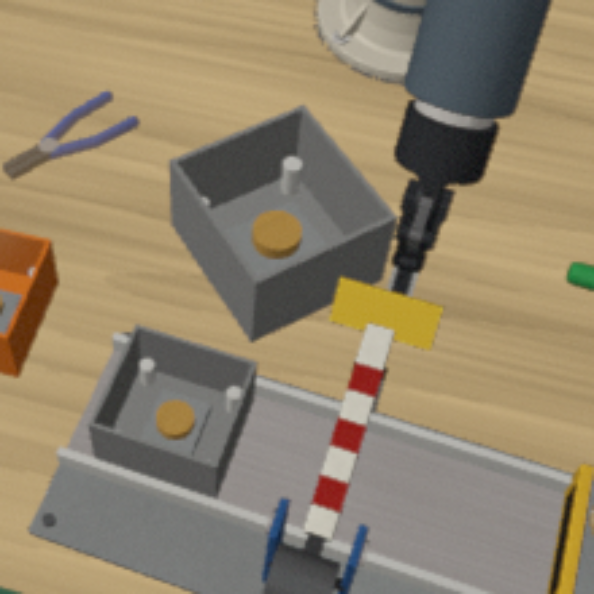

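The bar has risen with the fingers under the lip, so I'll continue the arc.

Emit:
{"op": "step_arm", "data": {"increments": [[[0, 0, 0], [-0.02, -0.2, -0.13], 255], [[0, 0, 0], [-0.02, -0.2, -0.13], 255], [[0, 0, 0], [-0.02, -0.2, -0.13], 255], [[0, 0, 0], [-0.02, -0.2, -0.13], 255], [[0, 0, 0], [-0.02, -0.2, -0.13], 255], [[0, 0, 0], [-0.02, -0.2, -0.13], 255], [[0, 0, 0], [-0.02, -0.2, -0.13], 255], [[0, 0, 0], [-0.02, -0.2, -0.13], 255], [[0, 0, 0], [-0.02, -0.2, -0.13], 255], [[0, 0, 0], [-0.02, -0.2, -0.13], 255]]}}

```text
time: 7.75
tool_pos: [564.1, 66.7, 222.7]
tool_rot: [[-0.077, -0.864, 0.497], [-0.997, 0.065, -0.042], [0.003, -0.499, -0.867]]
contact_force: [-0.5, 0.7, -1.1]
opening: -0.3
grasp_force: 0.4
```

Emit:
{"op": "step_arm", "data": {"increments": [[[0, 0, 0], [-0.01, -0.23, -0.07], 255], [[0, 0, 0], [-0.01, -0.23, -0.07], 255], [[0, 0, 0], [-0.01, -0.23, -0.07], 255], [[0, 0, 0], [-0.01, -0.23, -0.07], 255], [[0, 0, 0], [-0.01, -0.23, -0.07], 255], [[0, 0, 0], [-0.01, -0.23, -0.07], 255], [[0, 0, 0], [-0.01, -0.23, -0.07], 255], [[0, 0, 0], [-0.01, -0.23, -0.07], 255], [[0, 0, 0], [-0.01, -0.23, -0.07], 255], [[0, 0, 0], [-0.01, -0.23, -0.07], 255]]}}

```text
time: 8.58
tool_pos: [605.3, 65.9, 266.2]
tool_rot: [[-0.078, -0.864, 0.497], [-0.997, 0.065, -0.042], [0.004, -0.499, -0.867]]
contact_force: [1.1, -0.1, -0.2]
opening: -0.2
grasp_force: 0.1
```

Emit:
{"op": "step_arm", "data": {"increments": [[[0, 0, 0], [0, -0.23, -0.01], 255], [[0, 0, 0], [0, -0.23, -0.01], 255], [[0, 0, 0], [0, -0.23, -0.01], 255], [[0, 0, 0], [0, -0.23, -0.01], 255], [[0, 0, 0], [0, -0.23, -0.01], 255], [[0, 0, 0], [0, -0.23, -0.01], 255], [[0, 0, 0], [0, -0.23, -0.01], 255]]}}

```text
time: 9.17
tool_pos: [639.2, 63.2, 287.5]
tool_rot: [[-0.078, -0.865, 0.497], [-0.997, 0.065, -0.042], [0.004, -0.498, -0.867]]
contact_force: [0.7, -0.2, 0.5]
opening: 0.2
grasp_force: 0.0
```

```bash
python3 -c "
from plan import *
go((-3,10,286),30,0,-90)
p,d=cam('scene'); cv2.imwrite('pics/s4.png',cv2.resize(p[80:330,180:430][...,::-1],None,fx=2.4,fy=2.4))"
```

```text
t 9.1667 rot units [ 0.02 -0.11 -0.11] shift now-axes [ 0.08 -0.17  0.16] target-axes [ 0.09 -0.16  0.16] F [ 0.7 -0.2  0.5] world d [ 5. -3. -1.] q [ 0.48  0.1  -0.22  0.37 -0.83 -0.75]
TCP station -8.6 12.2 287.5
```

View pics/s4.png

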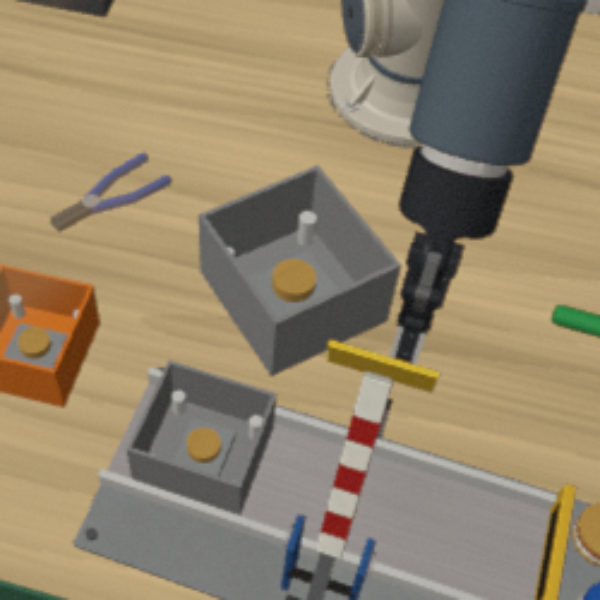

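The lip is now nearly upright in the picture. I'll push a little further past balance.

Emit:
{"op": "step_arm", "data": {"increments": [[[0, 0, 0], [0, -0.23, 0.05], 255], [[0, 0, 0], [0, -0.23, 0.05], 255], [[0, 0, 0], [0, -0.23, 0.05], 255], [[0, 0, 0], [0, -0.23, 0.05], 255], [[0, 0, 0], [0, -0.23, 0.05], 255], [[0, 0, 0], [0, -0.23, 0.05], 255], [[0, 0, 0], [0, -0.23, 0.05], 255]]}}

```text
time: 9.8
tool_pos: [678.4, 60.2, 299.9]
tool_rot: [[-0.078, -0.864, 0.497], [-0.997, 0.065, -0.042], [0.004, -0.498, -0.867]]
contact_force: [0.2, 0.2, -0.4]
opening: 0.2
grasp_force: 0.0
```

Emit:
{"op": "step_arm", "data": {"increments": [[[0, 0, 0], [0, 0, 0], 255], [[0, 0, 0], [0, 0, 0], 255], [[0, 0, 0], [0, 0, 0], 255], [[0, 0, 0], [0, 0, 0], 255], [[0, 0, 0], [0, 0, 0], 255], [[0, 0, 0], [0, 0, 0], 255], [[0, 0, 0], [0, 0, 0], 255], [[0, 0, 0], [0, 0, 0], 255], [[0, 0, 0], [0, 0, 0], 255], [[0, 0, 0], [0, 0, 0], 255]]}}

```text
time: 10.63
tool_pos: [677.8, 60.3, 299.8]
tool_rot: [[-0.078, -0.864, 0.497], [-0.997, 0.065, -0.042], [0.004, -0.498, -0.867]]
contact_force: [0.7, -0.0, -0.2]
opening: 0.2
grasp_force: 0.0
```

```bash
python3 -c "
from plan import *
go((0,-250,287),0,0,-90)
p,d=cam('scene'); cv2.imwrite('pics/s5.png',cv2.resize(p[130:380,180:460][...,::-1],None,fx=2.2,fy=2.2))"
```

```text
t 10.6333 rot units [-4.98 -0.07 -0.13] shift now-axes [10.48  1.18 -0.04] target-axes [10.47  1.21  0.51] F [ 0.7 -0.  -0.2] world d [ -46. -259.  -13.] q [ 0.44  0.17 -0.1   0.33 -0.87 -0.68]
TCP station 30.1 11.7 299.8
```

View pics/s5.png

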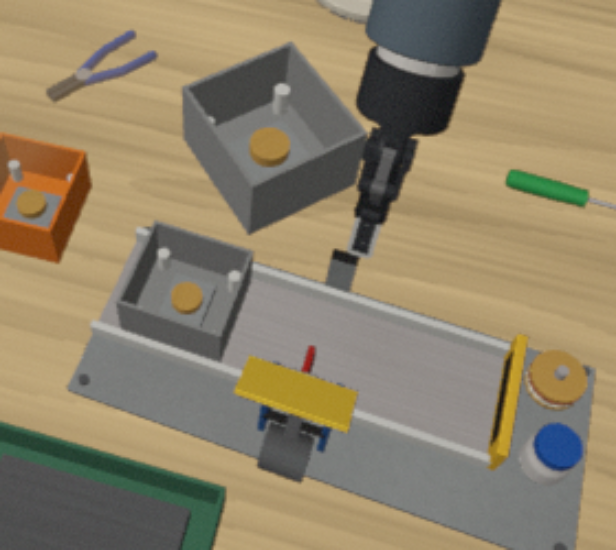

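The barrier rests fully raised. Next I back off, straighten the tool and go behind the housing.

Emit:
{"op": "step_arm", "data": {"increments": [[[0, 0, 0], [0, 0.7, 0], 255], [[0, 0, 0], [0.5, 0.7, 0], 200], [[-0.72, 0, 0], [0.9, 0, 0], 128], [[-0.72, 0, 0], [0.9, 0, 0], 128], [[-0.71, 0, 0], [0.9, 0, 0], 128], [[-0.71, 0, 0], [0.9, 0, 0], 128], [[-0.71, 0, 0], [0.9, 0, 0], 128], [[-0.71, 0, 0], [0.9, 0, 0], 128], [[-0.71, 0, 0], [0.9, 0, 0], 128], [[0, 0, 0], [0.9, 0, 0], 128]]}}

```text
time: 11.52
tool_pos: [633.6, -130.5, 280.3]
tool_rot: [[-0.078, -0.997, -0.009], [-0.997, 0.078, -0.003], [0.004, 0.008, -1.0]]
contact_force: [-1.4, 1.1, -2.2]
opening: 42.2
grasp_force: 0.0
```

Emit:
{"op": "step_arm", "data": {"increments": [[[0, 0, 0], [0.9, 0, 0], 128], [[0, 0, 0], [0.9, 0, 0], 128], [[0, 0, 0], [0.9, 0, 0], 128], [[0, 0, 0], [0, 0, 0], 128]]}}

```text
time: 11.85
tool_pos: [626.8, -200.4, 282.9]
tool_rot: [[-0.081, -0.997, -0.002], [-0.997, 0.081, -0.005], [0.005, 0.002, -1.0]]
contact_force: [0.5, 0.2, -0.2]
opening: 42.6
grasp_force: 0.0
```

```bash
python3 -c "
from plan import *
go((0,-260,53),0,0,-90)
cam('top')
C=cloud('top');c,s=np.cos(q[2]),np.sin(q[2]); L=(C-[q[0],q[1],0])@np.array([[c,-s,0],[s,c,0],[0,0,1]])
m=(abs(L[...,0])<70)&(L[...,1]<-40)&(L[...,1]>-235)&(L[...,2]>78)&(L[...,2]<92); X=L[m]; print(np.percentile(X,[2,50,98],axis=0).round(1).tolist())"
```

```text
t 11.85 rot units [ 0.02 -0.05 -0.18] shift now-axes [ 0.28 -0.2   9.2 ] target-axes [ 0.33 -0.18  9.2 ] F [ 0.5  0.2 -0.2] world d [   4.   -9. -230.] q [-0.07  0.48  0.54  0.01 -1.63 -0.01]
TCP station -4.5 -251.7 282.9
[[-54.0, -217.2, 78.4], [-46.4, -205.1, 84.2], [53.8, -118.3, 89.8]]
```

Emit:
{"op": "step_arm", "data": {"increments": [[[0, 0, -0.09], [0.16, -0.1, 0.92], 128], [[0, 0, -0.09], [0.16, -0.1, 0.92], 128], [[0, 0, 0], [0, 0, 0.92], 128], [[0, 0, 0], [0, 0, 0.92], 128], [[0, 0, 0], [0, 0, 0.92], 128], [[0, 0, 0], [0, 0, 0.92], 128], [[0, 0, 0], [0, 0, 0.92], 128], [[0, 0, 0], [0, 0, 0.92], 128], [[0, 0, 0], [0, 0, 0.92], 128], [[0, 0, 0], [0, 0, 0.92], 128]]}}

```text
time: 12.73
tool_pos: [631.7, -204.9, 52.5]
tool_rot: [[-0.058, -0.998, -0.001], [-0.998, 0.058, -0.004], [0.004, 0.0, -1.0]]
contact_force: [0.8, -0.1, -0.4]
opening: 42.4
grasp_force: 0.0
```

```bash
python3 -c "
from plan import *
go((0,60,53),0,0,-90)"
```

```text
t 12.7333 rot units [ 0.   -0.04  0.04] shift now-axes [-12.63  -0.03  -0.07] target-axes [-12.63   0.03  -0.02] F [ 0.8 -0.1 -0.4] world d [ 19. 315.   1.] q [-0.08  0.58  0.12  0.   -1.11  0.02]
TCP station 0.7 -255.8 52.5
```

Emit:
{"op": "step_arm", "data": {"increments": [[[0, 0, 0], [-0.2, 0, 0], 128], [[0, 0, 0], [-0.2, 0, 0], 128], [[0, 0, 0], [-0.2, 0, 0], 128], [[0, 0, 0], [-0.2, 0, 0], 128], [[0, 0, 0], [-0.2, 0, 0], 128], [[0, 0, 0], [-0.3, 0, 0], 128], [[0, 0, 0], [-0.3, 0, 0], 128], [[0, 0, 0], [-0.3, 0, 0], 128], [[0, 0, 0], [-0.3, 0, 0], 128], [[0, 0, 0], [-0.3, 0, 0], 128]]}}

```text
time: 13.57
tool_pos: [636.3, -144.4, 55.5]
tool_rot: [[-0.059, -0.998, 0.002], [-0.998, 0.059, -0.006], [0.006, -0.003, -1.0]]
contact_force: [-0.3, -4.9, 3.0]
opening: 42.5
grasp_force: 2.6
```

Emit:
{"op": "step_arm", "data": {"increments": [[[0, 0, 0], [-0.3, 0, 0], 128], [[0, 0, 0], [-0.3, 0, 0], 128], [[0, 0, 0], [-0.3, 0, 0], 128], [[0, 0, 0], [-0.3, 0, 0], 128], [[0, 0, 0], [-0.3, 0, 0], 128], [[0, 0, 0], [-0.3, 0, 0], 128], [[0, 0, 0], [-0.3, 0, 0], 128], [[0, 0, 0], [-0.3, 0, 0], 128], [[0, 0, 0], [-0.3, 0, 0], 128], [[0, 0, 0], [-0.3, 0, 0], 128]]}}

```text
time: 14.4
tool_pos: [640.8, -69.6, 55.5]
tool_rot: [[-0.059, -0.998, 0.003], [-0.998, 0.059, -0.006], [0.006, -0.003, -1.0]]
contact_force: [-0.6, -6.6, 4.5]
opening: 42.3
grasp_force: 2.9
```

```bash
python3 -c "
from plan import *
go((0,60,53),0,0,-90)
p,d=cam('scene'); cv2.imwrite('pics/s6.png',cv2.resize(p[130:380,180:460][...,::-1],None,fx=2.2,fy=2.2))"
```

```text
t 14.4 rot units [-0.03 -0.06  0.04] shift now-axes [-7.21  0.03  0.05] target-axes [-7.21  0.05  0.1 ] F [-0.6 -6.6  4.5] world d [ 10. 180.  -2.] q [ 0.14  0.55  0.06  0.01 -1.08 -0.2 ]
TCP station 1.3 -120.3 55.5
```

View pics/s6.png

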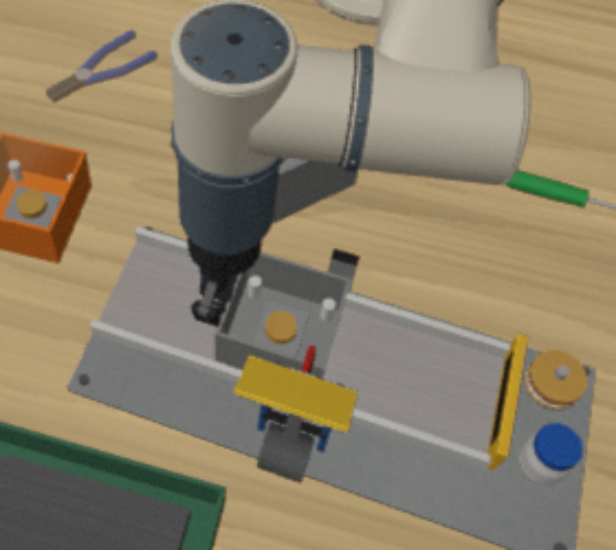

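The housing is going under the raised barrier cleanly, so I keep pushing.

Emit:
{"op": "step_arm", "data": {"increments": [[[0, 0, 0], [-0.3, 0, 0], 128], [[0, 0, 0], [-0.3, 0, 0], 128], [[0, 0, 0], [-0.3, 0, 0], 128], [[0, 0, 0], [-0.3, 0, 0], 128], [[0, 0, 0], [-0.3, 0, 0], 128], [[0, 0, 0], [-0.3, 0, 0], 128], [[0, 0, 0], [-0.3, 0, 0], 128], [[0, 0, 0], [-0.3, 0, 0], 128], [[0, 0, 0], [-0.3, 0, 0], 128], [[0, 0, 0], [-0.3, 0, 0], 128]]}}

```text
time: 15.28
tool_pos: [645.4, 4.7, 55.4]
tool_rot: [[-0.059, -0.998, 0.003], [-0.998, 0.059, -0.007], [0.006, -0.003, -1.0]]
contact_force: [-0.6, -8.6, 7.9]
opening: 42.6
grasp_force: 3.9
```

Emit:
{"op": "step_arm", "data": {"increments": [[[0, 0, 0], [-0.3, 0, 0], 128], [[0, 0, 0], [-0.3, 0, 0], 128], [[0, 0, 0], [-0.3, 0, 0], 128], [[0, 0, 0], [-0.3, 0, 0], 128], [[0, 0, 0], [-0.3, 0, 0], 128], [[0, 0, 0], [-0.3, 0, 0], 128], [[0, 0, 0], [-0.3, 0, 0], 128], [[0, 0, 0], [-0.3, 0, 0], 128], [[0, 0, 0], [-0.3, 0, 0], 128], [[0, 0, 0], [-0.3, 0, 0], 128]]}}

```text
time: 16.12
tool_pos: [649.9, 79.4, 55.4]
tool_rot: [[-0.059, -0.998, 0.003], [-0.998, 0.059, -0.007], [0.006, -0.003, -1.0]]
contact_force: [-1.2, -8.3, 8.4]
opening: 42.5
grasp_force: 4.3
```

```bash
python3 -c "
from plan import *
go((0,69,53),0,0,-90)"
```

```text
t 16.1167 rot units [-0.03 -0.06  0.04] shift now-axes [-1.6   0.04  0.09] target-axes [-1.6   0.04  0.1 ] F [-1.2 -8.3  8.4] world d [ 1. 40. -2.] q [ 0.36  0.56  0.09  0.01 -1.1  -0.43]
TCP station 1.1 29.1 55.4
```

Emit:
{"op": "step_arm", "data": {"increments": [[[0, 0, 0], [-0.2, 0, 0], 128], [[0, 0, 0], [-0.2, 0, 0], 128], [[0, 0, 0], [-0.2, 0, 0], 128], [[0, 0, 0], [-0.2, 0, 0], 128], [[0, 0, 0], [-0.1, 0, 0], 128], [[0, 0, 0], [-0.1, 0, 0], 128], [[0, 0, 0], [-0.1, 0, 0], 128]]}}

```text
time: 16.7
tool_pos: [651.5, 106.6, 55.4]
tool_rot: [[-0.059, -0.998, 0.003], [-0.998, 0.059, -0.007], [0.006, -0.003, -1.0]]
contact_force: [0.2, -9.2, 10.0]
opening: 42.7
grasp_force: 4.4
```

Emit:
{"op": "step_arm", "data": {"increments": [[[0, 0, 0], [-0.08, 0, 0], 128], [[0, 0, 0], [-0.08, 0, 0], 128], [[0, 0, 0], [-0.08, 0, 0], 128]]}}

```text
time: 16.95
tool_pos: [651.9, 112.5, 55.4]
tool_rot: [[-0.059, -0.998, 0.003], [-0.998, 0.059, -0.007], [0.006, -0.003, -1.0]]
contact_force: [-1.4, -8.6, 9.4]
opening: 42.5
grasp_force: 4.4
```

```bash
cat > chk.py <<'E'
from plan import *
go((0,69,53),0,0,-90)
c,s=np.cos(q[2]),np.sin(q[2])
for n in('top','scene'):
    cam(n);C=cloud(n); L=(C-[q[0],q[1],0])@np.array([[c,-s,0],[s,c,0],[0,0,1]])
    m=(abs(L[...,0])<70)&(L[...,1]<197)&(L[...,1]>70)&(L[...,2]>78)&(L[...,2]<92); X=L[m]; print(n,np.percentile(X,[2,50,98],axis=0).round(1).tolist())
E
python3 chk.py
```

```text
t 16.95 rot units [-0.03 -0.06  0.03] shift now-axes [-0.27  0.04  0.09] target-axes [-0.27  0.04  0.1 ] F [-1.4 -8.6  9.4] world d [-1.  7. -2.] q [ 0.41  0.58  0.11  0.01 -1.11 -0.47]
TCP station 1.0 62.2 55.4
top [[-55.8, 97.4, 79.2], [-53.4, 151.9, 83.7], [-37.8, 196.6, 89.0]]
scene [[-56.5, 78.3, 78.3], [30.4, 161.9, 85.0], [55.8, 194.5, 88.4]]
```

Not quite in contact with the stop yet, so I push on slowly.

Emit:
{"op": "step_arm", "data": {"increments": [[[0, 0, 0], [-0.08, 0, 0], 128], [[0, 0, 0], [-0.08, 0, 0], 128], [[0, 0, 0], [0, 0, 0], 128]]}}

```text
time: 17.3
tool_pos: [652.0, 116.1, 55.4]
tool_rot: [[-0.059, -0.998, 0.002], [-0.998, 0.059, -0.007], [0.007, -0.003, -1.0]]
contact_force: [-0.8, -10.0, 9.6]
opening: 42.2
grasp_force: 5.0
```

Emit:
{"op": "step_arm", "data": {"increments": [[[0, 0, 0], [-0.06, 0, 0], 128], [[0, 0, 0], [-0.06, 0, 0], 128], [[0, 0, 0], [0, 0, 0], 128]]}}

```text
time: 17.55
tool_pos: [651.6, 116.2, 55.4]
tool_rot: [[-0.06, -0.998, 0.0], [-0.998, 0.06, -0.011], [0.011, -0.001, -1.0]]
contact_force: [-2.2, -19.5, 11.5]
opening: 42.7
grasp_force: 9.0
```

```bash
python3 chk.py
```

```text
t 17.55 rot units [-0.01 -0.11  0.02] shift now-axes [-0.12  0.02  0.1 ] target-axes [-0.12  0.02  0.1 ] F [ -2.2 -19.5  11.5] world d [-0.  3. -2.] q [ 0.42  0.58  0.12  0.01 -1.11 -0.48]
TCP station 0.5 65.9 55.4
top [[-56.5, 98.9, 78.1], [-54.0, 146.5, 85.2], [-51.4, 193.8, 90.2]]
scene [[-56.8, 81.1, 78.4], [43.6, 160.9, 84.8], [55.6, 196.4, 88.7]]
```

The tool stopped and the force rose, so the housing is against the stop. Now I back off slowly, then lift and move away.

Emit:
{"op": "step_arm", "data": {"increments": [[[0, 0, 0], [0.1, 0, 0], 128], [[0, 0, 0], [0.1, 0, 0], 128], [[0, 0, 0], [0.2, 0, 0], 128], [[0, 0, 0], [0.4, 0, 0], 128], [[0, 0, 0], [0.5, 0, 0], 128], [[0, 0, 0], [0.5, 0, 0], 128], [[0, 0, 0], [0.5, 0, 0], 128], [[0, 0, 0], [0.5, 0, 0], 128], [[0, 0, 0], [0.5, 0, 0], 128], [[0, 0, 0], [0.5, 0, 0], 128]]}}

```text
time: 18.48
tool_pos: [645.1, 25.2, 52.5]
tool_rot: [[-0.059, -0.998, -0.001], [-0.998, 0.059, -0.004], [0.004, 0.001, -1.0]]
contact_force: [-0.2, -0.4, -0.6]
opening: 42.4
grasp_force: 0.0
```

Emit:
{"op": "step_arm", "data": {"increments": [[[0, 0, 0], [0.5, 0, -0.2], 128], [[0, 0, 0], [0.5, 0, -0.5], 128], [[0, 0, 0], [0.5, 0, -0.8], 128], [[0, 0, 0], [0.5, 0, -0.8], 128], [[0, 0, 0], [0.5, 0, -0.8], 128], [[0, 0, 0], [0.5, 0, -0.8], 128], [[0, 0, 0], [0.5, 0, -0.8], 128], [[0, 0, 0], [0.5, 0, -0.8], 128], [[0, 0, 0], [0.5, 0, -0.8], 128], [[0, 0, 0], [0, 0, 0], 128]]}}

```text
time: 19.32
tool_pos: [640.3, -88.3, 216.2]
tool_rot: [[-0.061, -0.998, 0.007], [-0.998, 0.061, -0.006], [0.005, -0.008, -1.0]]
contact_force: [-0.5, -0.1, 0.9]
opening: 42.3
grasp_force: 0.0
```

```bash
cat >> chk.py <<'E'
p=np.load('scene.npz')['p']; cv2.imwrite('pics/s7.png',cv2.resize(p[130:380,180:460][...,::-1],None,fx=2.2,fy=2.2))
E
python3 chk.py
```

```text
t 19.3167 rot units [-0.07 -0.05  0.02] shift now-axes [-8.35  0.11  6.48] target-axes [-8.32  0.08  6.53] F [-0.5 -0.1  0.9] world d [  11.  208. -163.] q [ 0.11  0.45  0.32  0.01 -1.44 -0.17]
TCP station 2.0 -138.9 216.2
top [[-55.7, 162.2, 80.5], [-53.5, 179.4, 84.4], [-28.0, 196.6, 89.5]]
scene [[-56.8, 78.2, 78.3], [3.0, 141.3, 84.9], [55.5, 196.4, 88.6]]
```

View pics/s7.png

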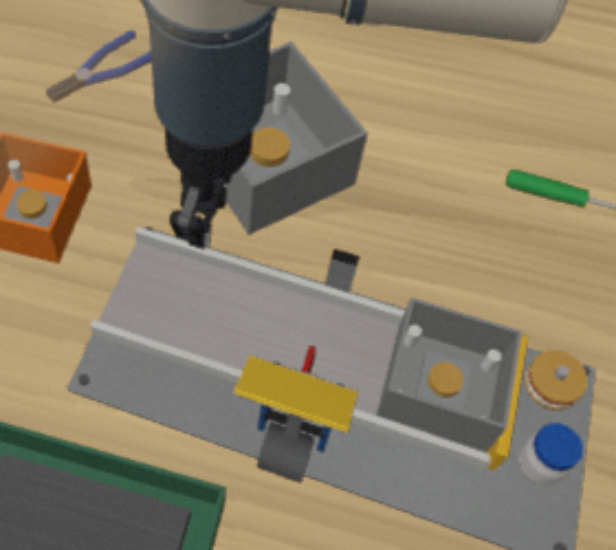

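The picture shows the housing seated against the stop at (450,380), the barrier raised, the neighbouring objects in place and the robot clear.

```bash
python3 -c "
from workcell import r
print(r.finish_job())"
```

```text
the job is handed in; nothing more can be done
None
```

The job is handed in: in the last picture the barrier rests raised by itself, the housing sits against the yellow end stop, and the arm is clear (19.3 s used of 59; no verdict was returned).

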